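# Click the snap cap home on a sample jar

### The job

One of the two sample jars on the bench still has its snap cap sitting loose and proud on the neck. Take the seating tool from its cork pad, set it squarely over that cap and press straight down until the cap clicks fully home, holding it down there for a moment with a steady push of roughly 14 N, never more than 22 N. Then stand the tool upright back on the cork pad, using only the tool on the cap and leaving the closed jar and the other things alone.

Things in the scene. Friction and masses are not known exactly. Their poses are not given: they have to be found in the camera images.
- neck (a point): Centre of the flat top of the neck of the jar with the loose cap, 72.2 mm over the bench. White jar 68 mm across, 58 mm to its shoulder, fixed to the bench by a dark steel foot 92 mm across, 8 mm thick; neck 36 mm across. On it, hidden by the cap, lies a sealing disc of unknown thickness, 0.5 to 4.5 mm, which stops the cap: how deep home lies can only be felt. z up.
- cap_top (a point): Centre of the top of the loose blue cap, 54 mm across, 16 mm high, 20 g, top edge bevelled 2.5 mm. At the start this point is about 17 mm above the neck's top; the cap clicks when it is about 12 mm above it; home (stopped hard by the sealing disc, held on by the nubs) it lies somewhere from 4.5 to 8.5 mm above the neck's top. z along the cap's axis, up.
- jar2_top (a point): Top centre of the cap of the other, identical jar, already closed: 80 mm over the bench, that is about 9 mm lower than the loose one. Fixed to the bench.
- seater_mid (a point): Middle (half-way up, 36 mm above the foot's underside) of the seating tool, 72 mm tall, 160 g (may vary by a third): a round aluminium foot 66 mm across and 12 mm high, with a square grey plastic post 26 by 26 mm rising from it to 72 mm. Faces of the post look along this frame's x and y; z along the post, up. Grip the post at this point from above.
- seater_face (a point): Centre of the tool's pressing face: the flat ceiling of the round recess in the foot's underside, 7 mm above the foot's rim, 29 mm below seater_mid. The recess is 59 mm across and 7 mm deep, so it drops over the 54 mm cap with 2.5 mm to spare all round. z along the tool's axis, up.
- pad_top (a point): Centre of the top of the cork pad, a disc 110 mm across and 6 mm thick fixed to the bench, on which the tool stands at the start.
- seater: The seating tool as a whole; origin at the centre of its foot's underside (the rim), z up along the post.
- cap: The loose cap as a whole; origin at the centre of its open underside, 16 mm below cap_top. Six sprung nubs round the neck hold it up until it is pushed past them: that takes roughly 8 to 15 N straight down, then the resistance drops away at the click, and rises steeply again, some 10 N per mm, once the cap is home.
- jar2: The closed jar as a whole; origin at the centre of its foot's underside on the bench.
- bottle_a: Bystander: small reagent bottle with blue cap, 56 mm across, 105 mm tall; origin under its centre.
- bottle_b: Bystander: small jar with blue cap, 44 mm across, 70 mm tall; origin under its centre.
- tipbox: Bystander: closed grey box of pipette tips, 80 by 120 mm, 50 mm tall; origin under its centre.

How it is judged:
By the outcome, as a careful person would: the job done as asked, in the order asked, and still so for the second after the job is handed in, with the robot touching nothing.
It also fails if it takes over 72 s, if anything falls off the work surface, if the arm or the gripper's body presses on something with over 40 N, if the wrist force passes 120 N, or if a joint passes its speed limit or range.

### The arm

A 6-joint arm with a two-finger parallel gripper is mounted at the origin on the work surface. World frame = base frame: x ahead of the robot, y to its left, z up, the work surface at z = 0. Lengths are in m, angles in rad, forces in N, time in s.
With the tool pointing down it reaches from about 0.4 to 0.825 m from the base axis. Payload 7 kg.
Tool frame: the origin (TCP) lies at the centre of the arm's flange, where the gripper is bolted on; the fingertips stand 178 mm ahead of it and the grasp point (between the pads) lies 159 mm ahead of it; z points along the fingers, y is the direction in which the jaws open and shut (so a half turn about z gives the same grasp; the last joint's range is limited). The gripper opens to 88 mm and grips with 3 to 60 N. Pads are 19 mm wide; open, the fingers measure 130 mm over their backs; the gripper's body (78 mm by 193 mm) begins 47 mm behind the grasp point.
Start: joints at [-0.902, 0.359, 0.012, 0, -1.224, -0.288], TCP at [0.251, -0.627, 0.405] pointing down, gripper open.
Joint ranges: [-3.07, 3.07], [-1.43, 2.12], [-1.02, 1.25], [-3.03, 1.67], [-3.05, -0], [-3.03, 3.03]. Speed limits (rad/s): [2.39, 2.39, 3.01, 3.14, 3.14, 3.14].

### API

Orientations are given as [roll, pitch, yaw] about the fixed x, y, z axes, in that order (R = Rz(yaw) Ry(pitch) Rx(roll)).
In Python, from station import * gives the robot as it stands.
- The arm moves only by the tool send_rows, never from a script. Its argument "motion" is a list of rows, each an object with "offset": the shift along the tool's x, y, z in cm, a list of three; "turn": the turn about the tool's z in degrees. In form: [{"offset": [x, y, z], "turn": turn}, ...]. A call has 1 to 8 rows; each row is the pose to reach, as a shift and turn from the pose commanded when the call began, along the tool's axes at that moment; what a row does not reach only later rows make up. A row lasts 1/10 s, in which the tool goes at most 50 mm and 8.59 degrees, less where a joint would pass 70% of its speed; a pose out of reach is approached as far as the arm can. A call with a gripper value outside its range is refused whole. "hand" is the opening, from -1 (shut) to 1 (fully open), set as the call begins (left out, the last holds). The fingers move at their own pace and stop on an object; "squeeze" is the grip in N (left out, the last holds). Time passes only in rows, so rows that repeat a pose let the fingers close. It gives the time, the measured TCP pose, the force and the opening at its end, in the units of the state.
- get_state(): the state, without advancing time (a new reading comes with each control period).
- grab_frame(name): name is "scene" or "top"; returns a dict with "frame" (480x640x3 uint8, blue, green, red), "range_z" (480x640 float32, m along the optical axis (not along the pixel's ray), 0 where there is no reading), "vertical_fov" (degrees; the focal length in pixels is half the picture's height over the tangent of half this angle, whatever the lens; pixels are square), "cx", "cy" (the principal point, pixels), "cam_to_world" (4x4, takes a point from camera to world coordinates). Camera axes: x right, y up, looking along -z (the intrinsics and any distortion apply to the point x, -y, -z); pixel columns grow to the right and rows downward; lengths in m; the calibration is good to about 2 mm. A picture is of the moment at which its call begins.
- job_done(): hands the job in, once; it reports no verdict.
The state is a dict: "t": time; "q": joint angles; "qd": joint speeds; "joint_efforts": joint torques, N m; "eef_pos": TCP position; "ee_rot": TCP orientation; "force": force on the tool from outside, world axes, zero at the start; "moment": the same for the moment, N m; "width": finger opening in m.
Only numpy, scipy, OpenCV 4.12 (cv2) and the standard library are available. Lean on these libraries where they do the work, as an engineer would, in place of code of your own. Each camera call takes 0.05 s, during which the arm holds its last target. There are 200 camera calls.

## Working session

There is one attempt and no reset: what is moved stays moved. The work goes in short steps, Python scripts to look and compute and a tool call to move; the robot and the scene stay as the last step left them, time stands still between calls to the robot, and variables do not carry over. Pictures are saved under pics/ and viewed, about 8 in all and at most 12, crops included, and the job is handed in when it is done.

Besides the shell and the picture viewer there is one more tool, called after "Request:" as name(argument=value, ...), one argument or row to a line, values as JSON. send_rows: Moves the arm, as the interface text tells. Its arguments: {"type":"object","properties":{"motion":{"type":"array"},"hand":{"type":"number"},"squeeze":{"type":"number"}},"required":["motion"]}

```bash
mkdir -p pics; ls
python3 - <<'E'
from station import *
import cv2,numpy as np
print(get_state())
for n in("scene","top"):
    g=grab_frame(n); cv2.imwrite(f"pics/{n}0.png",g["frame"]); np.save(f"pics/{n}0.npy",g["range_z"])
    print({k:v for k,v in g.items() if k not in("frame","range_z")})
E
```

```text
pics
{'t': 0.0, 'q': array([-9.01912209e-01,  3.59372223e-01,  1.10501912e-02, -3.33166687e-04,
       -1.22408182e+00, -2.88121050e-01]), 'qd': array([ 0.00057584, -0.00075076,  0.00093817, -0.00114734, -0.00178532,
       -0.00085372]), 'joint_efforts': array([ 3.79301548e-05, -5.82715273e+01,  2.93050021e+01,  6.99712828e+00,
        6.71576199e-03, -1.45477657e-04]), 'eef_pos': array([ 0.25078541, -0.62647183,  0.40373121]), 'ee_rot': array([ 3.13996239e+00, -1.56533592e-04, -2.76094292e+00]), 'force': array([ 1.41397056, -0.38816663, -0.03182791]), 'moment': array([-0.01803761, -0.07050722,  0.00374365]), 'width': 0.08752361664670835}
{'vertical_fov': 48.64215004888532, 'cx': 317.89103980282, 'cy': 234.83401917033848, 'cam_to_world': array([[-0.63153183, -0.6762202 ,  0.37933335,  0.9774647 ],
       [ 0.7753187 , -0.5551602 ,  0.301128  ,  0.31732227],
       [ 0.00696194,  0.48427616,  0.8748875 ,  0.8684302 ],
       [ 0.        ,  0.        ,  0.        ,  1.        ]])}
{'vertical_fov': 45.97080809191637, 'cx': 321.79721828416274, 'cy': 238.1838091210933, 'cam_to_world': array([[-0.02138748,  0.9850299 , -0.17105166,  0.47286027],
       [-0.99942031, -0.01653185,  0.02976128,  0.04060706],
       [ 0.02648795,  0.17158902,  0.98481247,  0.93579287],
       [ 0.        ,  0.        ,  0.        ,  1.        ]])}
```

View pics/scene0.png

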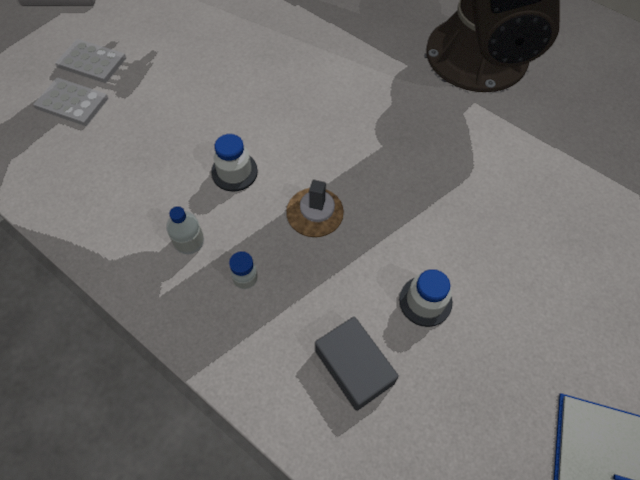

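View pics/top0.png

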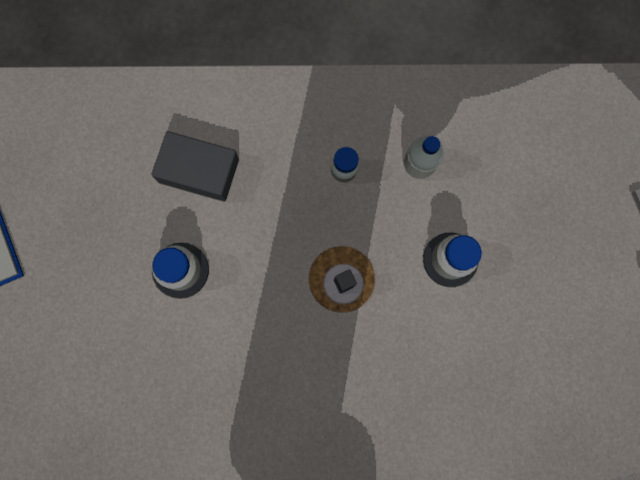

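Both views show the tool on its pad (scene 317,200; top 345,281). The capped jars are at top (174,266) and (462,253), scene (433,285) and (229,147). Next I'll measure them.

```bash
cat > h.py <<'E'
import cv2,numpy as np
from station import *
def K(g): return 240/np.tan(np.radians(g["vertical_fov"])/2)
def cast(g,uv,z):
    uv=np.atleast_2d(uv).astype(float);f=K(g);M=g["cam_to_world"]
    d=np.c_[(uv[:,0]-g["cx"])/f,-(uv[:,1]-g["cy"])/f,-np.ones(len(uv))]@M[:3,:3].T
    o=M[:3,3]; return o+d*((z-o[2])/d[:,2])[:,None]
def cloud(g):
    v,u=np.mgrid[:480,:640];f=K(g);M=g["cam_to_world"];r=g["range_z"]
    P=np.stack([(u-g["cx"])/f*r,-(v-g["cy"])/f*r,-r],-1)@M[:3,:3].T+M[:3,3]
    P[r==0]=np.nan; return P
def blobs(m,amin=60):
    n,l,s,c=cv2.connectedComponentsWithStats(m.astype(np.uint8))
    return [(l==i,c[i],s[i,4]) for i in range(1,n) if s[i,4]>=amin]
def blue(im):
    h=cv2.cvtColor(im,cv2.COLOR_BGR2HSV); return (abs(h[...,0].astype(int)-115)<15)&(h[...,1]>150)
E
python3 - <<'E'
from h import *
np.set_printoptions(precision=4,suppress=True)
for n in("scene","top"):
    g=grab_frame(n);P=cloud(g);im=g["frame"];h=cv2.cvtColor(im,cv2.COLOR_BGR2HSV)
    print(n,"bench z",np.nanmedian(P[...,2]))
    for m,c,a in blobs(blue(im)):
        z=P[...,2][m]; zt=np.nanpercentile(z,75)
        t=m&(abs(P[...,2]-zt)<.004)
        if t.sum()<20: continue
        (x,y),r=cv2.minEnclosingCircle(P[t][:,:2].astype(np.float32))
        print("blue",c,a,"ztop",zt,"cen",np.nanmean(P[t],0),"circ",x,y,r)
    # post: top face by height near pad
    c0=(317,195) if n=="scene" else (345,281)
    v,u=np.mgrid[:480,:640]; near=np.hypot(u-c0[0],v-c0[1])<40
    t=near&(abs(P[...,2]-.078)<.006)
    rc=cv2.minAreaRect(P[t][:,:2].astype(np.float32)); print("post",t.sum(),np.nanmedian(P[t][:,2]),rc)
    f=near&(abs(P[...,2]-.018)<.004); (x,y),r=cv2.minEnclosingCircle(P[f][:,:2].astype(np.float32)); print("foot",f.sum(),x,y,r)
    cork=near&(h[...,1]>80)&(h[...,0]<30)
    Q=cast(g,np.argwhere(cork)[:,::-1],.006).astype(np.float32); print("pad",cv2.minEnclosingCircle(Q), cv2.fitEllipse(cv2.convexHull(Q)))
E
```

```text
scene bench z 0.001000413482018958
blue [228.7565 146.8539] 575 ztop 0.09121999668323999 cen [ 0.5983 -0.1977  0.0904] circ 0.5973926782608032 -0.19763368368148804 0.02585991658270359
blue [177.2656 214.5833] 192 ztop 0.10637611378746242 cen [ 0.7649 -0.1547  0.1057] circ 0.7642660140991211 -0.15493403375148773 0.012838500551879406
blue [240.912 263.294] 432 ztop 0.07175184331256457 cen [ 0.7537 -0.0243  0.0709] circ 0.7537269592285156 -0.024868937209248543 0.019516127184033394
blue [432.9855 285.3867] 825 ztop 0.08138747327343249 cen [0.5879 0.2478 0.0806] circ 0.5869941115379333 0.24699079990386963 0.027060871943831444
blue [558.3354 436.6463] 328 ztop 0.0077830246846098405 cen [0.6429 0.5297 0.0069] circ 0.6415601372718811 0.5291550159454346 0.0655214786529541
post 204 0.07865314314608285 ((0.5581799745559692, -0.019381297752261162), (0.028800182044506073, 0.02611282654106617), 23.251258850097656)
foot 530 0.5584061741828918 -0.019527653232216835 0.033888813108205795Traceback (most recent call last):
  File "<stdin>", line 19, in <module>
cv2.error: OpenCV(4.12.0) /io/opencv/modules/imgproc/src/shapedescr.cpp:201: error: (-215:Assertion failed) count >= 0 && (depth == CV_32F || depth == CV_32S) in function 'minEnclosingCircle'
```

Run:
```python
from h import *
np.set_printoptions(precision=4,suppress=True)
for n in("scene","top"):
    g=grab_frame(n);P=cloud(g);im=g["frame"];h=cv2.cvtColor(im,cv2.COLOR_BGR2HSV)
    for m,c,a in blobs(blue(im)):
        z=P[...,2][m]; zt=np.nanpercentile(z,75)
        t=m&(abs(P[...,2]-zt)<.004)
        if t.sum()<20 or zt<.05: continue
        (x,y),r=cv2.minEnclosingCircle(P[t][:,:2].astype(np.float32))
        print(n,"blue",c,a,"ztop",np.nanmedian(P[t][:,2]),"cen",np.nanmean(P[t],0),"circ",x,y,r)
    c0=(317,200) if n=="scene" else (345,281)
    v,u=np.mgrid[:480,:640]; near=np.hypot(u-c0[0],v-c0[1])<45
    t=near&(abs(P[...,2]-.078)<.006)
    print("post",t.sum(),np.nanmedian(P[t][:,2]),cv2.minAreaRect(P[t][:,:2].astype(np.float32)))
    f=near&(abs(P[...,2]-.018)<.004); print("foot",cv2.minEnclosingCircle(P[f][:,:2].astype(np.float32)))
    p=near&(abs(P[...,2]-.0065)<.003)&(h[...,1]>70)
    print("pad",p.sum(),cv2.minEnclosingCircle(P[p][:,:2].astype(np.float32)))
```

```text
scene blue [228.7565 146.8539] 575 ztop 0.09039735661893367 cen [ 0.5983 -0.1975  0.0904] circ 0.5973315238952637 -0.19793009757995605 0.026144256815314293
scene blue [177.2902 214.544 ] 193 ztop 0.10603656304786058 cen [ 0.7649 -0.1548  0.1061] circ 0.764397382736206 -0.15481245517730713 0.012564361095428467
scene blue [240.9028 263.2778] 432 ztop 0.07089763259535586 cen [ 0.7538 -0.0243  0.0709] circ 0.7536314129829407 -0.025003449991345406 0.01952907256782055
scene blue [432.9855 285.3867] 825 ztop 0.08052664821741784 cen [0.5879 0.2477 0.0805] circ 0.5865938067436218 0.24693475663661957 0.026981424540281296
post 199 0.07858449800742517 ((0.5582903623580933, -0.01960575394332409), (0.027704447507858276, 0.02574111893773079), 24.266080856323242)
foot ((0.5583776831626892, -0.019236261025071144), 0.0339098758995533)
pad 1137 ((0.5679472088813782, -0.017268653959035873), 0.05482202023267746)
top blue [430.9163 144.6828] 227 ztop 0.10530937468617785 cen [ 0.7617 -0.1568  0.1053] circ 0.7624415755271912 -0.15588514506816864 0.013517857529222965
top blue [345.6427 159.3256] 473 ztop 0.07051862702920458 cen [ 0.7506 -0.0264  0.0706] circ 0.7508781552314758 -0.026424439623951912 0.01975209452211857
top blue [462.9485 252.4065] 952 ztop 0.08955004136639971 cen [ 0.5945 -0.2     0.0896] circ 0.5950304865837097 -0.2003103345632553 0.02675946056842804
top blue [170.4154 264.6728] 975 ztop 0.08039177752699123 cen [0.5849 0.2453 0.0805] circ 0.5852829813957214 0.24570396542549133 0.026564378291368484
post 289 0.07827347024319586 ((0.5569249391555786, -0.01983705163002014), (0.026009317487478256, 0.026062041521072388), 23.288667678833008)
foot ((0.5568026900291443, -0.019752897322177887), 0.0328773595392704)
pad 1897 ((0.5663617253303528, -0.018160788342356682), 0.05478521063923836)
```

```bash
cat >> h.py <<'E'
def off(xyz,yaw_deg,s=None):
    "offset (cm, tool axes) and turn (deg) from the present pose to a world TCP target"
    s=s or get_state(); r=s["ee_rot"]; y=r[2]
    R=np.array([[np.cos(y),np.sin(y),0],[np.sin(y),-np.cos(y),0],[0,0,-1]])
    t=-((yaw_deg-np.degrees(y)+180)%360-180)
    return np.round(R.T@(np.array(xyz)-s["eef_pos"])*100,3),round(t,2)
E
python3 -c "
from h import *
print(off([.5576,-.0196,.30],-156.5))"
```

```text
(array([-51.038,  44.951,  10.424]), np.float64(-1.68))
```

Request:
send_rows(
  motion=[
    {"offset": [-2.6, 2.2, 0.5], "turn": -0.2},
    {"offset": [-6.2, 5.4, 1.2], "turn": -0.4},
    {"offset": [-9.8, 8.6, 2.0], "turn": -0.6},
    {"offset": [-13.4, 11.8, 2.7], "turn": -0.8},
    {"offset": [-17.0, 15.0, 3.5], "turn": -1.0},
    {"offset": [-20.6, 18.1, 4.2], "turn": -1.3},
    {"offset": [-24.2, 21.3, 4.9], "turn": -1.5},
    {"offset": [-27.0, 23.8, 5.5], "turn": -1.7},
  ],
  hand=1,
)

```text
t: 1.05
eef_pos: [0.4136, -0.3031, 0.3496]
ee_rot: [-3.141, 0.0, -2.73]
force: [1.2, 0.4, 0.2]
width: 0.0876
```

Request:
send_rows(
  motion=[
    {"offset": [-3.0, 2.6, 0.6], "turn": 0},
    {"offset": [-6.5, 5.7, 1.3], "turn": 0},
    {"offset": [-10.0, 8.8, 2.0], "turn": 0},
    {"offset": [-13.5, 11.9, 2.8], "turn": 0},
    {"offset": [-17.0, 15.0, 3.5], "turn": 0},
    {"offset": [-20.3, 17.9, 4.2], "turn": 0},
    {"offset": [-22.8, 20.1, 4.7], "turn": 0},
    {"offset": [-24.0, 21.1, 4.9], "turn": 0},
  ],
)

```text
t: 1.85
eef_pos: [0.5498, -0.0136, 0.3001]
ee_rot: [-3.142, -0.0, -2.729]
force: [0.7, -0.3, 0.2]
width: 0.0877
```

Request:
send_rows(
  motion=[
    {"offset": [0, 0, 0], "turn": 0},
    {"offset": [0, 0, 0], "turn": 0},
  ],
)

```text
t: 2.05
eef_pos: [0.5487, -0.0163, 0.3005]
ee_rot: [3.141, -0.001, -2.731]
force: [-0.2, -0.2, 1.1]
width: 0.0879
```

```bash
python3 -c "
from h import *
s=get_state();print(s['t'],s['eef_pos'],s['ee_rot'],s['force'],s['width']);print(off([.5576,-.0196,.30],-156.5),off([.5576,-.0196,.201],-156.5))
g=grab_frame('scene');cv2.imwrite('pics/s1.png',cv2.resize(g['frame'][80:280,200:440],None,fx=3,fy=3))"
```

```text
2.05 [ 0.54866061 -0.01633813  0.30053309] [ 3.14148564e+00 -6.74733955e-04 -2.73079359e+00] [-0.19289906 -0.19543327  1.11037121] 0.08788025689682984
(array([-0.689, -0.656,  0.053]), np.float64(0.04)) (array([-0.689, -0.656,  9.953]), np.float64(0.04))
```

View pics/s1.png

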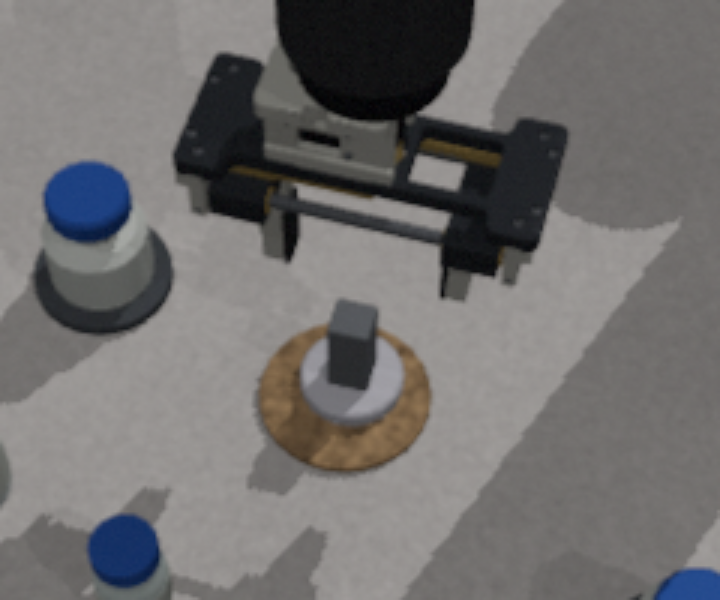

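The open gripper is above the post, with the jaws square to it, and nothing is in the way. I'll shift sideways and then descend.

Request:
send_rows(
  motion=[
    {"offset": [-0.35, -0.33, 0], "turn": 0},
    {"offset": [-0.69, -0.66, 0.5], "turn": 0},
    {"offset": [-0.69, -0.66, 2.0], "turn": 0},
    {"offset": [-0.69, -0.66, 4.0], "turn": 0},
    {"offset": [-0.69, -0.66, 6.0], "turn": 0},
    {"offset": [-0.69, -0.66, 8.0], "turn": 0},
    {"offset": [-0.69, -0.66, 9.2], "turn": 0},
    {"offset": [-0.69, -0.66, 9.8], "turn": 0},
  ],
)

```text
t: 2.9
eef_pos: [0.5577, -0.02, 0.2014]
ee_rot: [3.141, -0.002, -2.732]
force: [0.2, 0.6, -0.5]
width: 0.0877
```

Request:
send_rows(
  motion=[
    {"offset": [0, 0, 0], "turn": 0},
    {"offset": [0, 0, 0], "turn": 0},
    {"offset": [0, 0, 0], "turn": 0},
  ],
)

```text
t: 3.2
eef_pos: [0.5583, -0.0193, 0.2035]
ee_rot: [-3.141, 0.002, -2.731]
force: [0.3, 0.6, -0.2]
width: 0.0872
```

Run:
```python
from h import *
p=[];
for i in range(4):
    g=grab_frame('top' if i%2 else 'scene'); s=get_state(); print(s['eef_pos'],s['ee_rot'],s['force'])
    if i==0: cv2.imwrite('pics/s2.png',cv2.resize(g['frame'][120:260,240:400],None,fx=4,fy=4))
```

```text
[ 0.5582331  -0.01929381  0.20354432] [-3.14134369e+00  1.63843740e-03 -2.73096986e+00] [ 0.58984846 -0.54779102 -0.15758873]
[ 0.55814308 -0.01928939  0.20344236] [-3.14140842e+00  1.43632925e-03 -2.73096255e+00] [ 0.49597332 -0.25579489  0.2317909 ]
[ 0.55807878 -0.01928232  0.20334559] [-3.14143532e+00  1.25404992e-03 -2.73093193e+00] [-0.10317073  0.26563131  0.14366833]
[ 0.5580008  -0.01931914  0.20320351] [-3.14147982e+00  9.56624833e-04 -2.73105088e+00] [-0.08222318 -0.58494755  0.77446087]
```

View pics/s2.png

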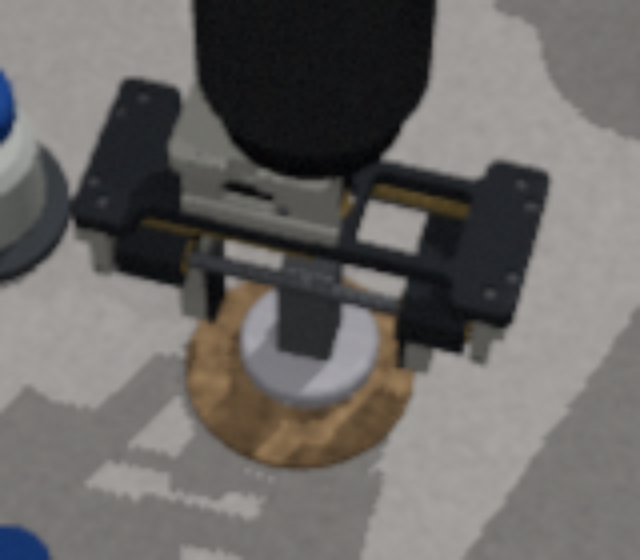

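The post stands between the fingers, roughly centred. I'll close gently, then firm up.

Request:
send_rows(
  motion=[
    {"offset": [0, 0, 0], "turn": 0},
    {"offset": [0, 0, 0], "turn": 0},
    {"offset": [0, 0, 0], "turn": 0},
    {"offset": [0, 0, 0], "turn": 0},
    {"offset": [0, 0, 0], "turn": 0},
    {"offset": [0, 0, 0], "turn": 0},
    {"offset": [0, 0, 0], "turn": 0},
    {"offset": [0, 0, 0], "turn": 0},
  ],
  hand=-1,
  squeeze=8,
)

```text
t: 4.2
eef_pos: [0.5579, -0.0194, 0.2026]
ee_rot: [-3.142, -0.0, -2.731]
force: [-1.0, -0.2, 0.2]
width: 0.0291
```

Request:
send_rows(
  motion=[
    {"offset": [0, 0, 0], "turn": 0},
    {"offset": [0, 0, 0], "turn": 0},
    {"offset": [0, 0, 0], "turn": 0},
    {"offset": [0, 0, 0], "turn": 0},
  ],
  squeeze=45,
)

```text
t: 4.6
eef_pos: [0.5579, -0.0194, 0.2027]
ee_rot: [-3.142, -0.0, -2.731]
force: [0.6, 0.2, -0.8]
width: 0.0258
```

Run:
```python
from h import *
for n in ('scene','top'):
    g=grab_frame(n); P=cloud(g); s=get_state(); print(s['t'],s['eef_pos'],s['ee_rot'],s['force'],s['moment'],s['width'])
    c0=(317,200) if n=="scene" else (345,281)
    v,u=np.mgrid[:480,:640]; near=np.hypot(u-c0[0],v-c0[1])<45
    f=near&(abs(P[...,2]-.018)<.004); print("foot",cv2.minEnclosingCircle(P[f][:,:2].astype(np.float32)),f.sum())
```

```text
4.65 [ 0.55787608 -0.01942018  0.20266289] [-3.14158247e+00 -2.17505109e-05 -2.73114436e+00] [ 0.43974248  0.17589818 -0.31023612] [-0.11178094 -0.02833496  0.03703734] 0.025873150264255285
foot ((0.5591517686843872, -0.018383711576461792), 0.03290813788771629) 353
4.7 [ 0.55787589 -0.01940567  0.20265058] [ 3.14158367e+00 -5.36012056e-06 -2.73113615e+00] [-0.10363818 -0.15375925  0.30837085] [-0.19833975  0.00234183  0.03313058] 0.02574530930188518
foot ((0.0, 0.0), 0.0) 0
```

```bash
python3 -c "
from h import *
print(off([.5964,-.1985,.317],np.degrees(-2.731)))"
```

```text
(array([  3.614, -17.959, -11.435]), np.float64(-0.01))
```

Request:
send_rows(
  motion=[
    {"offset": [0, 0, -0.5], "turn": 0},
    {"offset": [0, 0, -1.5], "turn": 0},
    {"offset": [0, 0, -3.5], "turn": 0},
    {"offset": [0, 0, -6], "turn": 0},
    {"offset": [0, 0, -8.5], "turn": 0},
    {"offset": [0, 0, -10.5], "turn": 0},
    {"offset": [0, 0, -11.4], "turn": 0},
    {"offset": [0, 0, -11.4], "turn": 0},
  ],
)

```text
t: 5.5
eef_pos: [0.5581, -0.0193, 0.3183]
ee_rot: [-3.141, 0.003, -2.731]
force: [-0.4, 0.3, -1.8]
width: 0.0258
```

Request:
send_rows(
  motion=[
    {"offset": [0.3, -1.5, 0], "turn": 0},
    {"offset": [0.9, -4.5, 0], "turn": 0},
    {"offset": [1.6, -8.0, 0], "turn": 0},
    {"offset": [2.3, -11.5, 0], "turn": 0},
    {"offset": [3.0, -15.0, 0], "turn": 0},
    {"offset": [3.4, -17.2, 0], "turn": 0},
    {"offset": [3.6, -18.0, 0], "turn": 0},
    {"offset": [3.6, -18.0, 0], "turn": 0},
  ],
)

```text
t: 6.3
eef_pos: [0.5963, -0.2002, 0.315]
ee_rot: [3.14, -0.002, -2.733]
force: [-0.9, -0.3, -2.8]
width: 0.026
```

Request:
send_rows(
  motion=[
    {"offset": [0, 0, 0], "turn": 0},
    {"offset": [0, 0, 0], "turn": 0},
    {"offset": [0, 0, 0], "turn": 0},
    {"offset": [0, 0, 0], "turn": 0},
  ],
)

```text
t: 6.7
eef_pos: [0.5967, -0.198, 0.3169]
ee_rot: [-3.141, 0.0, -2.73]
force: [-0.0, -0.2, -1.1]
width: 0.0259
```

Run:
```python
from h import *
np.set_printoptions(precision=4,suppress=True)
F=[]
for n in ('scene','top'):
    g=grab_frame(n); P=cloud(g); s=get_state(); print(s['t'],s['eef_pos'],s['ee_rot'],s['force'],s['moment'],s['width'])
    F.append(g['frame'][90:250,150:350] if n=='scene' else g['frame'][180:340,360:560])
    near=np.hypot(P[...,0]-.597,P[...,1]+.199)<.045
    zf=s['eef_pos'][2]-.1967+.012
    f=near&(abs(P[...,2]-zf)<.004); print(n,"foot",f.sum(),f.any() and cv2.minEnclosingCircle(P[f][:,:2].astype(np.float32)),np.nanmedian(P[f][:,2]))
    print(np.histogram(P[near][:,2],bins=np.arange(.0,.3,.01))[0])
cv2.imwrite('pics/s3.png',cv2.resize(np.hstack(F),None,fx=2,fy=2,interpolation=cv2.INTER_CUBIC))
```

```text
6.75 [ 0.5967 -0.1981  0.3169] [-3.1414  0.0004 -2.7301] [-0.3956 -0.1006 -1.7107] [-0.0465 -0.0599 -0.0101] 0.025937547014247206
scene foot 419 ((0.5987485647201538, -0.19604723155498505), 0.03315267339348793) 0.13272238982407292
[408 200 107 105 107 369  59  52 169 116   0   1 113 410  99 135 138 107
  67  61  19  70 335 264 431 312 223 148  44]
6.8 [ 0.5967 -0.1983  0.3169] [-3.1415  0.0003 -2.7303] [-0.1259  0.2815 -1.6426] [ 0.0197 -0.0179 -0.0194] 0.026091655355385688
top foot 99 ((0.5884515047073364, -0.17446906864643097), 0.02137473039329052) 0.13217852526096463
[ 11   2   0   0   0   0   0   0   0   0   0   0  19  89   0   0   0   0
   0   0   1   2 553 159 284  27  19   2   0]
```

View pics/s3.png

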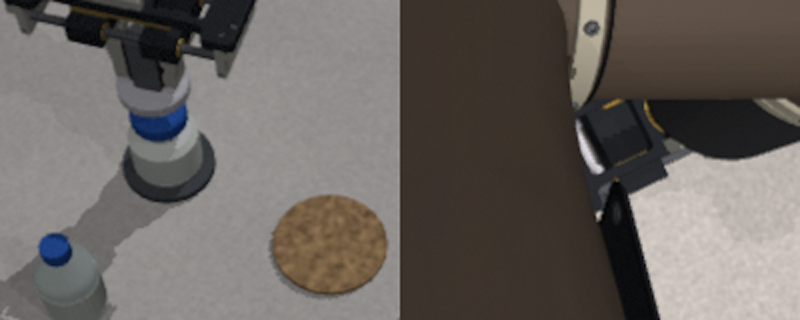

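Scene half: the foot hangs over the loose cap (foot about (155,85), cap (158,118) in the crop). Pre-grasp measurements and this view both suggest moving about 1 mm toward −y. I'll go close and check again.

Request:
send_rows(
  motion=[
    {"offset": [0.09, -0.09, 0.3], "turn": 0},
    {"offset": [0.09, -0.09, 0.9], "turn": 0},
    {"offset": [0.09, -0.09, 1.6], "turn": 0},
    {"offset": [0.09, -0.09, 2.2], "turn": 0},
    {"offset": [0.09, -0.09, 2.5], "turn": 0},
    {"offset": [0.09, -0.09, 2.5], "turn": 0},
    {"offset": [0.09, -0.09, 2.5], "turn": 0},
    {"offset": [0.09, -0.09, 2.5], "turn": 0},
  ],
)

```text
t: 7.6
eef_pos: [0.5964, -0.2, 0.2919]
ee_rot: [-3.141, 0.0, -2.731]
force: [0.6, -0.1, -1.8]
width: 0.0255
```

Run:
```python
from h import *
np.set_printoptions(precision=4,suppress=True)
ref=cv2.imread('pics/scene0.png')
for k in range(2):
    g=grab_frame('scene'); P=cloud(g); s=get_state(); print(s['t'],s['eef_pos'],s['ee_rot'],s['force'],s['moment'])
    near=np.hypot(P[...,0]-.597,P[...,1]+.199)<.045
    zf=s['eef_pos'][2]-.1967+.012
    f=near&(abs(P[...,2]-zf)<.004); print("foot",f.sum(),cv2.minEnclosingCircle(P[f][:,:2].astype(np.float32)),np.nanmedian(P[f][:,2]))
    G=cv2.resize(g['frame'][100:190,190:280],None,fx=6,fy=6,interpolation=cv2.INTER_CUBIC)
# expected foot-ring outlines if foot were coaxial with cap, at the scene-view cap centre
a=np.linspace(0,2*np.pi,60); M=g['cam_to_world']; f0=K(g)
def proj(p):
    q=(p-M[:3,3])@M[:3,:3]; return np.c_[g['cx']+f0*q[:,0]/-q[:,2], g['cy']-f0*q[:,1]/-q[:,2]]
c=np.array([.5975,-.1978]); zr=s['eef_pos'][2]-.1967+.0008
for z,r,col in((zr,.033,(0,0,255)),(zr+.012,.033,(0,255,255)),(.074+.0008,.027,(0,255,0))):
    q=proj(np.c_[c[0]+r*np.cos(a),c[1]+r*np.sin(a),0*a+z]); q=((q-[190,100]+.5)*6-.5)
    cv2.polylines(G,[np.round(q).astype(int)],True,col,1)
cv2.imwrite('pics/s4.png',G)
```

```text
7.65 [ 0.5963 -0.2     0.292 ] [-3.1413  0.0005 -2.7311] [-0.5299  0.2578 -1.1271] [ 0.0095  0.0115 -0.0332]
foot 395 ((0.5979704856872559, -0.19847001135349274), 0.03298083692789078) 0.10791845389359322
7.7 [ 0.5963 -0.2     0.292 ] [-3.1413  0.0006 -2.7311] [-0.9616  0.6021 -0.9074] [ 0.038  -0.0112 -0.0156]
foot 400 ((0.5983765721321106, -0.19829270243644714), 0.032987259328365326) 0.10799660697508384
```

View pics/s4.png

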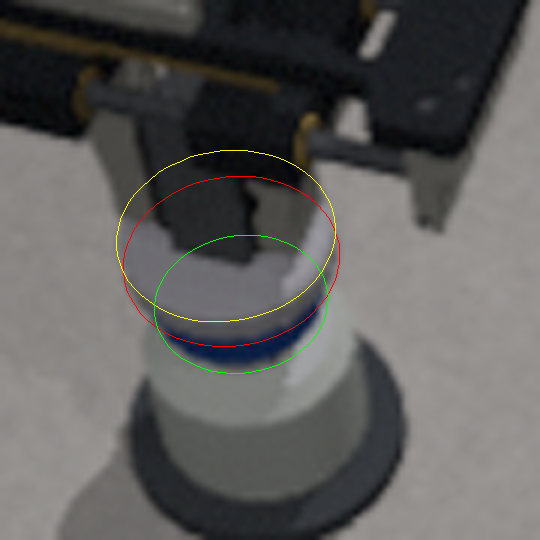

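The foot and cap outlines agree to about 1 mm (red rim at rows 340–345, cap's lower edge about 365). I'll lower the recess over the cap slowly while watching the forces.

Request:
send_rows(
  motion=[
    {"offset": [-0.02, 0.04, 0.2], "turn": 0},
    {"offset": [-0.02, 0.04, 0.4], "turn": 0},
    {"offset": [-0.02, 0.04, 0.5], "turn": 0},
    {"offset": [-0.02, 0.04, 0.6], "turn": 0},
    {"offset": [-0.02, 0.04, 0.7], "turn": 0},
    {"offset": [-0.02, 0.04, 0.8], "turn": 0},
    {"offset": [-0.02, 0.04, 0.8], "turn": 0},
  ],
)

```text
t: 8.4
eef_pos: [0.5962, -0.1995, 0.2835]
ee_rot: [3.141, -0.0, -2.731]
force: [1.1, 0.3, -1.6]
width: 0.0255
```

Request:
send_rows(
  motion=[
    {"offset": [0, 0, 0.1], "turn": 0},
    {"offset": [0, 0, 0.2], "turn": 0},
    {"offset": [0, 0, 0.3], "turn": 0},
    {"offset": [0, 0, 0.3], "turn": 0},
  ],
)

```text
t: 8.8
eef_pos: [0.5962, -0.1995, 0.2805]
ee_rot: [3.141, -0.0, -2.731]
force: [-0.5, -1.3, -1.7]
width: 0.0258
```

Run:
```python
from h import *
for i in range(2):
    grab_frame('scene');s=get_state();print(s['t'],s['eef_pos'],s['force'],s['moment'])
```

```text
8.85 [ 0.59622545 -0.19954366  0.28058971] [-0.52226671 -0.15051677 -0.90133957] [0.04946889 0.01337392 0.00865819]
8.9 [ 0.59623825 -0.19955282  0.28061523] [-0.11352286  0.5705658  -1.50845104] [-0.00185603 -0.02201395  0.01423715]
```

Request:
send_rows(
  motion=[
    {"offset": [0, 0, 0.05], "turn": 0},
    {"offset": [0, 0, 0.1], "turn": 0},
    {"offset": [0, 0, 0.15], "turn": 0},
    {"offset": [0, 0, 0.2], "turn": 0},
    {"offset": [0, 0, 0.2], "turn": 0},
  ],
)

```text
t: 9.4
eef_pos: [0.5963, -0.1996, 0.2789]
ee_rot: [-3.141, 0.0, -2.731]
force: [-1.5, -0.1, 0.5]
width: 0.0259
```

Request:
send_rows(
  motion=[
    {"offset": [0, 0, 0.05], "turn": 0},
    {"offset": [0, 0, 0.1], "turn": 0},
    {"offset": [0, 0, 0.1], "turn": 0},
  ],
)

```text
t: 9.7
eef_pos: [0.5964, -0.1996, 0.2787]
ee_rot: [-3.141, 0.001, -2.731]
force: [-2.0, 0.6, 5.7]
width: 0.0259
```

Request:
send_rows(
  motion=[
    {"offset": [0, 0, 0.05], "turn": 0},
    {"offset": [0, 0, 0.1], "turn": 0},
    {"offset": [0, 0, 0.1], "turn": 0},
  ],
)

```text
t: 10.0
eef_pos: [0.5966, -0.1997, 0.2782]
ee_rot: [-3.14, 0.001, -2.731]
force: [-1.5, 0.8, 9.2]
width: 0.026
```

Contact came exactly where expected (TCP 0.2789). I'll keep pressing gently.

Request:
send_rows(
  motion=[
    {"offset": [0, 0, 0.05], "turn": 0},
    {"offset": [0, 0, 0.1], "turn": 0},
    {"offset": [0, 0, 0.1], "turn": 0},
  ],
)

```text
t: 10.3
eef_pos: [0.5968, -0.1997, 0.2774]
ee_rot: [-3.14, 0.002, -2.73]
force: [-0.7, 0.9, 9.2]
width: 0.0258
```

Request:
send_rows(
  motion=[
    {"offset": [0, 0, 0.03], "turn": 0},
    {"offset": [0, 0, 0.06], "turn": 0},
    {"offset": [0, 0, 0.06], "turn": 0},
  ],
)

```text
t: 10.6
eef_pos: [0.5969, -0.1997, 0.2767]
ee_rot: [-3.14, 0.002, -2.73]
force: [-0.4, 0.7, 7.8]
width: 0.026
```

Request:
send_rows(
  motion=[
    {"offset": [0, 0, 0.05], "turn": 0},
    {"offset": [0, 0, 0.1], "turn": 0},
    {"offset": [0, 0, 0.1], "turn": 0},
  ],
)

```text
t: 10.9
eef_pos: [0.5967, -0.1997, 0.275]
ee_rot: [-3.14, 0.001, -2.731]
force: [-0.3, 0.4, 3.5]
width: 0.026
```

Request:
send_rows(
  motion=[
    {"offset": [0, 0, 0.05], "turn": 0},
    {"offset": [0, 0, 0.1], "turn": 0},
    {"offset": [0, 0, 0.1], "turn": 0},
  ],
)

```text
t: 11.2
eef_pos: [0.596, -0.1995, 0.2723]
ee_rot: [3.141, -0.001, -2.731]
force: [-0.6, -0.4, -1.0]
width: 0.0256
```

Request:
send_rows(
  motion=[
    {"offset": [0, 0, 0.05], "turn": 0},
    {"offset": [0, 0, 0.1], "turn": 0},
    {"offset": [0, 0, 0.1], "turn": 0},
  ],
)

```text
t: 11.5
eef_pos: [0.5961, -0.1995, 0.2716]
ee_rot: [3.141, -0.001, -2.731]
force: [-0.6, 0.7, -1.4]
width: 0.026
```

The click is past and resistance has dropped away. Next I'll look for the hard stop.

Request:
send_rows(
  motion=[
    {"offset": [0, 0, 0.05], "turn": 0},
    {"offset": [0, 0, 0.1], "turn": 0},
    {"offset": [0, 0, 0.1], "turn": 0},
  ],
)

```text
t: 11.8
eef_pos: [0.5962, -0.1995, 0.271]
ee_rot: [3.141, -0.0, -2.731]
force: [0.3, 0.7, -0.9]
width: 0.0259
```

Request:
send_rows(
  motion=[
    {"offset": [0, 0, 0.05], "turn": 0},
    {"offset": [0, 0, 0.1], "turn": 0},
    {"offset": [0, 0, 0.1], "turn": 0},
  ],
)

```text
t: 12.1
eef_pos: [0.5962, -0.1995, 0.27]
ee_rot: [3.142, -0.0, -2.731]
force: [-0.6, 0.6, -2.0]
width: 0.0258
```

Request:
send_rows(
  motion=[
    {"offset": [0, 0, 0.05], "turn": 0},
    {"offset": [0, 0, 0.1], "turn": 0},
    {"offset": [0, 0, 0.1], "turn": 0},
  ],
)

```text
t: 12.4
eef_pos: [0.5962, -0.1995, 0.269]
ee_rot: [3.142, -0.0, -2.731]
force: [0.2, -0.2, -1.3]
width: 0.0259
```

Request:
send_rows(
  motion=[
    {"offset": [0, 0, 0.05], "turn": 0},
    {"offset": [0, 0, 0.1], "turn": 0},
    {"offset": [0, 0, 0.1], "turn": 0},
  ],
)

```text
t: 12.7
eef_pos: [0.5962, -0.1995, 0.2684]
ee_rot: [-3.141, 0.0, -2.731]
force: [-1.4, 0.9, 2.1]
width: 0.0254
```

Request:
send_rows(
  motion=[
    {"offset": [0, 0, 0.05], "turn": 0},
    {"offset": [0, 0, 0.1], "turn": 0},
    {"offset": [0, 0, 0.1], "turn": 0},
  ],
)

```text
t: 13.0
eef_pos: [0.5963, -0.1995, 0.2683]
ee_rot: [-3.141, 0.001, -2.731]
force: [-3.4, 3.0, 9.3]
width: 0.026
```

Hard stop found at TCP 0.2684, so the cap top is about 6.7 mm above the neck, inside the allowed range. The push is about 10.8 N (wrist force plus 1.5 N tool weight), so I'll add a little and hold.

Request:
send_rows(
  motion=[
    {"offset": [0, 0, 0.03], "turn": 0},
    {"offset": [0, 0, 0.03], "turn": 0},
    {"offset": [0, 0, 0.03], "turn": 0},
    {"offset": [0, 0, 0.03], "turn": 0},
  ],
)

```text
t: 13.4
eef_pos: [0.5962, -0.1995, 0.2683]
ee_rot: [-3.141, 0.001, -2.731]
force: [-5.1, 2.8, 10.5]
width: 0.0256
```

Run:
```python
from h import *
for i in range(5):
    grab_frame('scene');s=get_state();print(s['t'],s['eef_pos'],s['force'],s['moment'])
```

```text
13.45 [ 0.59623331 -0.19949724  0.26831182] [-4.55780923  2.28525662 11.50821963] [ 1.04255347  1.74867587 -0.02391603]
13.5 [ 0.59623665 -0.19950854  0.26829625] [-4.10102052  2.71319135 11.71932612] [ 1.04108769  1.75589248 -0.01812765]
13.55 [ 0.59623622 -0.19950958  0.26831066] [-4.80072824  2.21621246 12.55918554] [1.07747805 1.77317902 0.0182722 ]
13.6 [ 0.5962342  -0.19952456  0.26829506] [-4.7630478   2.73604473 10.82670611] [ 1.05996674  1.75317812 -0.00752913]
13.65 [ 0.59621649 -0.19952714  0.26830708] [-4.95866989  2.73222119 10.39685351] [ 1.02895218  1.81810344 -0.06814854]
```

Request:
send_rows(
  motion=[
    {"offset": [0, 0, 0.015], "turn": 0},
    {"offset": [0, 0, 0.015], "turn": 0},
    {"offset": [0, 0, 0.015], "turn": 0},
    {"offset": [0, 0, 0.015], "turn": 0},
    {"offset": [0, 0, 0.015], "turn": 0},
    {"offset": [0, 0, 0.015], "turn": 0},
    {"offset": [0, 0, 0.015], "turn": 0},
    {"offset": [0, 0, 0.015], "turn": 0},
  ],
)

```text
t: 14.45
eef_pos: [0.5962, -0.1995, 0.2683]
ee_rot: [-3.141, 0.001, -2.731]
force: [-5.0, 2.3, 11.7]
width: 0.0256
```

Request:
send_rows(
  motion=[
    {"offset": [0, 0, 0], "turn": 0},
    {"offset": [0, 0, 0], "turn": 0},
    {"offset": [0, 0, 0], "turn": 0},
    {"offset": [0, 0, 0], "turn": 0},
    {"offset": [0, 0, 0], "turn": 0},
    {"offset": [0, 0, 0], "turn": 0},
  ],
)

```text
t: 15.05
eef_pos: [0.5962, -0.1995, 0.2683]
ee_rot: [-3.141, 0.001, -2.731]
force: [-4.2, 4.1, 12.6]
width: 0.026
```

Run:
```python
from h import *
for i in range(3):
    grab_frame('scene');s=get_state();print(s['t'],s['eef_pos'],s['force'],s['moment'])
```

```text
15.1 [ 0.5962508  -0.199503    0.26830614] [-5.3576473   2.93110131 12.19299658] [ 1.08789334  1.94684385 -0.02206848]
15.15 [ 0.59622882 -0.19951821  0.26830998] [-5.45442055  3.14439155 12.76713908] [ 1.12393146  1.91405408 -0.00566157]
15.2 [ 0.59621802 -0.19950503  0.26830886] [-4.8716266   2.59436429 12.09307499] [1.13793416 1.88363145 0.03464624]
```

Held at about 13.8 N for over 1.5 s. Now I'll lift slowly.

Request:
send_rows(
  motion=[
    {"offset": [0, 0, -0.1], "turn": 0},
    {"offset": [0, 0, -0.2], "turn": 0},
    {"offset": [0, 0, -0.3], "turn": 0},
    {"offset": [0, 0, -0.5], "turn": 0},
    {"offset": [0, 0, -0.8], "turn": 0},
    {"offset": [0, 0, -1.2], "turn": 0},
    {"offset": [0, 0, -1.6], "turn": 0},
    {"offset": [0, 0, -2.0], "turn": 0},
  ],
)

```text
t: 16.0
eef_pos: [0.5963, -0.1995, 0.2871]
ee_rot: [-3.141, 0.0, -2.731]
force: [0.9, -0.4, -1.2]
width: 0.0255
```

Request:
send_rows(
  motion=[
    {"offset": [0, 0, -0.8], "turn": 0},
    {"offset": [0, 0, -1.8], "turn": 0},
    {"offset": [0, 0, -2.8], "turn": 0},
    {"offset": [0, 0, -3.2], "turn": 0},
    {"offset": [0, 0, -3.2], "turn": 0},
  ],
)

```text
t: 16.5
eef_pos: [0.5964, -0.1996, 0.3198]
ee_rot: [-3.141, 0.002, -2.731]
force: [-0.5, 0.0, -1.4]
width: 0.0256
```

Run:
```python
from h import *
g=grab_frame('scene');s=get_state();print(s['t'],s['eef_pos'],s['ee_rot'],s['force'])
cv2.imwrite('pics/s5.png',cv2.resize(g['frame'][90:250,170:350],None,fx=4,fy=4,interpolation=cv2.INTER_CUBIC))
P=cloud(g); near=np.hypot(P[...,0]-.598,P[...,1]+.1985)<.045
zf=s['eef_pos'][2]-.1847
f=near&(abs(P[...,2]-zf)<.004); print("foot",f.sum(),cv2.minEnclosingCircle(P[f][:,:2].astype(np.float32)),np.nanmedian(P[f][:,2]))
b=near&blue(g['frame']); print("cap top z ~",np.nanpercentile(P[b][:,2],[5,50,90,99]))
# pad-target: pad minus tool at start, in tool offsets
print(off([.5579,-.0194,.320],np.degrees(-2.731)))
```

```text
16.55 [ 0.59623442 -0.19951789  0.31906136] [-3.14134670e+00  8.50243201e-04 -2.73119290e+00] [-0.409762    0.14287087 -2.38702522]
foot 409 ((0.597532331943512, -0.19732233881950378), 0.03332242742180824) 0.13576105300811891
cap top z ~ [0.06867775 0.07937463 0.08273586 0.31802127]
(array([-3.671, 18.046, -0.094]), np.float64(-0.01))
```

View pics/s5.png

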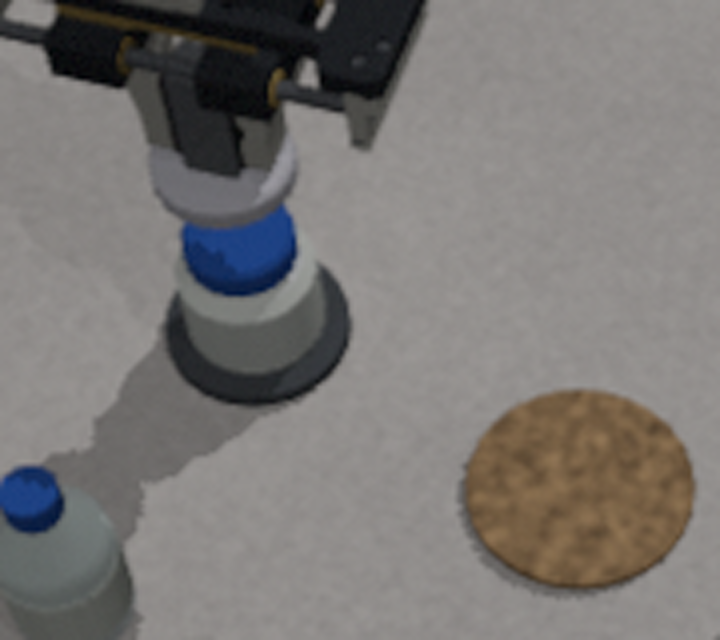

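The cap sits low on the jar at about 80 mm, and the tool is clear. The empty pad is at crop (580,488). I'll carry the tool back to the pad centre.

Request:
send_rows(
  motion=[
    {"offset": [-0.4, 1.5, 0], "turn": 0},
    {"offset": [-1.15, 4.5, 0], "turn": 0},
    {"offset": [-2.0, 8.0, 0], "turn": 0},
    {"offset": [-2.9, 11.5, 0], "turn": 0},
    {"offset": [-3.8, 14.8, 0], "turn": 0},
    {"offset": [-4.35, 17.0, 0], "turn": 0},
    {"offset": [-4.56, 17.8, 0], "turn": 0},
    {"offset": [-4.56, 17.8, 0], "turn": 0},
  ],
)

```text
t: 17.35
eef_pos: [0.5667, -0.0169, 0.3184]
ee_rot: [3.141, -0.0, -2.729]
force: [0.6, -0.3, -0.8]
width: 0.0263
```

Request:
send_rows(
  motion=[
    {"offset": [0, 0, 0.5], "turn": 0},
    {"offset": [0, 0, 2], "turn": 0},
    {"offset": [0, 0, 4.5], "turn": 0},
    {"offset": [0, 0, 7], "turn": 0},
    {"offset": [0, 0, 9], "turn": 0},
    {"offset": [0, 0, 10.2], "turn": 0},
    {"offset": [0, 0, 10.7], "turn": 0},
    {"offset": [0, 0, 10.7], "turn": 0},
  ],
)

```text
t: 18.15
eef_pos: [0.5671, -0.0187, 0.2111]
ee_rot: [3.142, -0.001, -2.732]
force: [0.1, -0.1, -1.5]
width: 0.0261
```

Request:
send_rows(
  motion=[
    {"offset": [0, 0, 0], "turn": 0},
    {"offset": [0, 0, 0], "turn": 0},
    {"offset": [0, 0, 0], "turn": 0},
  ],
)

```text
t: 18.45
eef_pos: [0.5673, -0.018, 0.2125]
ee_rot: [-3.141, 0.002, -2.731]
force: [0.7, 0.6, -1.0]
width: 0.026
```

Request:
send_rows(
  motion=[
    {"offset": [0, 0, 0.2], "turn": 0},
    {"offset": [0, 0, 0.4], "turn": 0},
    {"offset": [0, 0, 0.6], "turn": 0},
    {"offset": [0, 0, 0.7], "turn": 0},
    {"offset": [0, 0, 0.7], "turn": 0},
    {"offset": [0, 0, 0.7], "turn": 0},
  ],
)

```text
t: 19.05
eef_pos: [0.5671, -0.0181, 0.2045]
ee_rot: [-3.142, -0.0, -2.731]
force: [0.0, -0.5, -1.6]
width: 0.0258
```

Request:
send_rows(
  motion=[
    {"offset": [0, 0, 0.05], "turn": 0},
    {"offset": [0, 0, 0.1], "turn": 0},
    {"offset": [0, 0, 0.15], "turn": 0},
    {"offset": [0, 0, 0.15], "turn": 0},
    {"offset": [0, 0, 0.15], "turn": 0},
  ],
)

```text
t: 19.55
eef_pos: [0.567, -0.0181, 0.2031]
ee_rot: [-3.142, 0.0, -2.731]
force: [-0.4, -0.9, -1.1]
width: 0.0258
```

Request:
send_rows(
  motion=[
    {"offset": [0, 0, 0.04], "turn": 0},
    {"offset": [0, 0, 0.07], "turn": 0},
    {"offset": [0, 0, 0.07], "turn": 0},
    {"offset": [0, 0, 0.07], "turn": 0},
  ],
)

```text
t: 19.95
eef_pos: [0.5671, -0.0181, 0.2026]
ee_rot: [-3.142, 0.0, -2.731]
force: [-0.9, 1.0, 3.2]
width: 0.0257
```

Run:
```python
from h import *
for i in range(3):
    grab_frame('scene');s=get_state();print(s['t'],s['eef_pos'],s['force'],s['moment'])
```

```text
20.0 [ 0.56705209 -0.01810901  0.20264927] [-1.68483378  0.9228311   3.42491312] [ 0.16923547  0.61191502 -0.01609637]
20.05 [ 0.5670384  -0.01811359  0.2026393 ] [-1.54459827  0.79951692  4.27348912] [ 0.19500912  0.68723647 -0.02617953]
20.1 [ 0.5670598  -0.01814024  0.20264048] [-1.03007694  0.13055861  4.12532566] [ 0.19318595  0.69316169 -0.01039903]
```

The tool stands on the pad at the same height as at the start, so it didn't slip in the grip. I'll ease the push, open and retreat.

Request:
send_rows(
  motion=[
    {"offset": [0, 0, -0.05], "turn": 0},
    {"offset": [0, 0, -0.05], "turn": 0},
  ],
  squeeze=5,
)

```text
t: 20.3
eef_pos: [0.567, -0.0181, 0.2027]
ee_rot: [3.142, -0.0, -2.731]
force: [-0.1, 0.2, -0.6]
width: 0.0259
```

Request:
send_rows(
  motion=[
    {"offset": [0, 0, 0], "turn": 0},
    {"offset": [0, 0, 0], "turn": 0},
    {"offset": [0, 0, 0], "turn": 0},
    {"offset": [0, 0, 0], "turn": 0},
    {"offset": [0, 0, 0], "turn": 0},
    {"offset": [0, 0, 0], "turn": 0},
    {"offset": [0, 0, 0], "turn": 0},
    {"offset": [0, 0, 0], "turn": 0},
  ],
  hand=1,
)

```text
t: 21.1
eef_pos: [0.567, -0.0181, 0.2029]
ee_rot: [3.142, 0.0, -2.731]
force: [-0.4, -0.6, 0.0]
width: 0.0839
```

Request:
send_rows(
  motion=[
    {"offset": [0, 0, -0.5], "turn": 0},
    {"offset": [0, 0, -2], "turn": 0},
    {"offset": [0, 0, -4], "turn": 0},
    {"offset": [0, 0, -7], "turn": 0},
    {"offset": [0, 0, -10], "turn": 0},
    {"offset": [0, 0, -13], "turn": 0},
    {"offset": [0, 0, -15], "turn": 0},
    {"offset": [0, 0, -15], "turn": 0},
  ],
)

```text
t: 21.9
eef_pos: [0.5678, -0.0181, 0.3568]
ee_rot: [-3.14, 0.006, -2.731]
force: [0.1, 0.3, -0.0]
width: 0.0877
```

Request:
send_rows(
  motion=[
    {"offset": [1, -0.5, 0], "turn": 0},
    {"offset": [4, -2, 0], "turn": 0},
    {"offset": [8, -4, 0], "turn": 0},
    {"offset": [11, -5, 0], "turn": 0},
    {"offset": [12, -5.5, 0], "turn": 0},
    {"offset": [12, -5.5, 0], "turn": 0},
  ],
)

```text
t: 22.5
eef_pos: [0.4775, -0.1176, 0.3526]
ee_rot: [3.141, -0.001, -2.733]
force: [0.4, 0.1, 0.4]
width: 0.0877
```

Run:
```python
from h import *
np.set_printoptions(precision=4,suppress=True)
s=get_state();print(s['t'],s['eef_pos'],s['width'])
g=grab_frame('scene');P=cloud(g);cv2.imwrite('pics/s6.png',g['frame'])
for m,c,a in blobs(blue(g['frame'])):
    z=P[...,2][m]; zt=np.nanpercentile(z,75); t=m&(abs(P[...,2]-zt)<.004)
    if t.sum()>20 and zt>.05: print("blue",c,np.nanmedian(P[t][:,2]),cv2.minEnclosingCircle(P[t][:,:2].astype(np.float32)))
near=np.hypot(P[...,0]-.567,P[...,1]+.018)<.05
for z in(.018,.078):
    f=near&(abs(P[...,2]-z)<.005); print(z,f.sum(),np.nanmedian(P[f][:,2]),cv2.minEnclosingCircle(P[f][:,:2].astype(np.float32)))
```

```text
22.5 [ 0.4775 -0.1176  0.3526] 0.08772634850009291
blue [229.473  150.4052] 0.07971935578810158 ((0.5975244045257568, -0.19889234006404877), 0.02612224593758583)
blue [177.228  214.5181] 0.1058573107695896 ((0.7639225721359253, -0.1557353287935257), 0.012983493506908417)
blue [240.9977 263.2064] 0.07089202251606486 ((0.753442108631134, -0.024917980656027794), 0.019575010985136032)
blue [433.0036 285.3944] 0.08043343840317607 ((0.587618350982666, 0.24711808562278748), 0.026552528142929077)
0.018 546 0.018852720503431064 ((0.5667629241943359, -0.01647277921438217), 0.03447018936276436)
0.078 195 0.07878341072505768 ((0.5674696564674377, -0.017254751175642014), 0.01753988116979599)
```

View pics/s6.png

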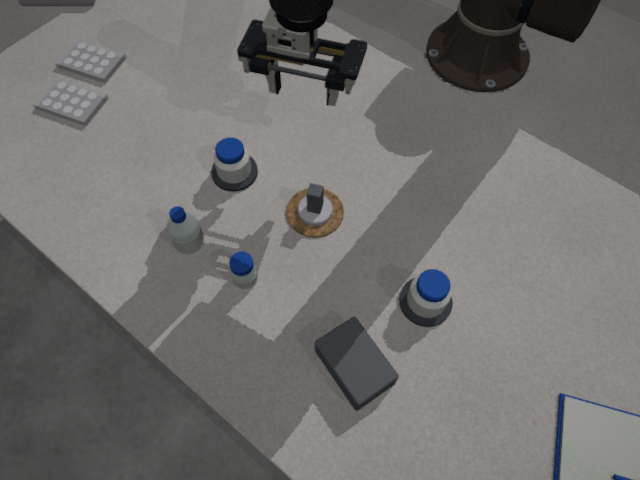

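The tool stands upright at the pad centre (315,205). The cap is home at (230,150), bystanders are unmoved, and the arm is clear.

```bash
python3 -c "
from station import *
print(job_done())"
```

```text
the job is handed in; nothing more can be done
None
```

The loose cap is clicked fully home, the seating tool is back upright on the cork pad, and the job is handed in at about 22.5 s on the robot's clock.

**Pressing:** The cap gave way at a push of about 11 N, clicked, and met the hard stop about 6.5 mm above the neck. I then held it down at 13–14 N for about 1.8 s. The highest push I read was about 14.3 N, but force was only read at the end of each move and between moves.

**Last checks:** These come from the scene camera, because the arm blocked the top view once it was over the jar.
- **Cap:** its top is at about 80 mm, down from about 90 mm, and level with the closed jar's cap.
- **Tool:** it stands upright near the pad centre, with its top at 79 mm as at the start. It did not slip in the grip.
- **Other objects:** the closed jar and both bottles are unmoved to within about 1 mm. The tip box also looks unmoved, though I did not measure it.
- **Arm:** the gripper is open and clear of everything.

**What disagreed:** The two cameras differed by about 2 mm in position, so I aimed between them. A sideways force of 5–6 N built up while holding at the stop, and it was gone after lifting.

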